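# Point out the odd cartridge and log it

## Robot

A 6-joint arm with a two-finger parallel gripper is mounted at the origin on the work surface. World frame = base frame: x ahead of the robot, y to its left, z up, the work surface at z = 0. Lengths are in m, angles in degrees, forces in N, time in s.
With the tool pointing down it reaches from about 0.15 to 0.775 m from the base axis. Payload 6.1 kg.
Tool frame: the origin (TCP) lies between the finger pads, 19 mm behind the fingertips; this is the grasp point; z points along the fingers, y is the line along which they close (so a half turn about z gives the same grasp; the last joint's range is limited). The gripper opens to 85 mm and grips with 20 to 120 N. Pads are 22 mm wide; open, the fingers measure 114 mm over their backs; the gripper's body (76 mm by 85 mm) begins 54 mm behind the grasp point. The pads swing forward as they close: fully open they stand 13 mm farther back than shut.
Start: joints at [-67.151, 7.208, -2.269, 80.523, 0, 90], TCP at [0.204, -0.484, 0.25] pointing down, gripper open.
Joint ranges: [-155.77, 155.77], [-54.66, 111.73], [-72.52, 77.12], [-102.08, 115.82], [-83.92, 84.16], [-180, 180]. Speed limits (degrees/s): [136.94, 136.94, 172.46, 180, 180, 180].

## Interface

Orientations are given as a 3x3 rotation matrix whose columns are the frame's x, y, z axes.
In Python, from station import arm gives the robot as it stands. The module is installed in compiled form; this text tells all that it offers.
- The arm moves only by the tool drive_tool, never from a script. Its argument "rows" is one flat list of numbers, 7 for each row, row after row: the shift along the tool's x, y, z in mm, then the turn, a rotation vector about the tool's x, y, z in degrees, then the closure, from 0 (fully open) to 1 (shut). In form: [tx, ty, tz, wx, wy, wz, hand, tx, ty, tz, wx, wy, wz, hand, ...]. A call has 1 to 5 rows; each row is the pose to reach, as a shift and turn from the pose commanded when the call began, along the tool's axes at that moment; what a row does not reach only later rows make up. A row lasts 1/10 s, in which the tool goes at most 50 mm and 8.59 degrees, less where a joint would pass 70% of its speed; a pose out of reach is approached as far as the arm can. A call with a gripper value outside its range is refused whole. The fingers move at their own pace and stop on an object; "force" is the grip in N (left out, the last holds). Time passes only in rows, so rows that repeat a pose let the fingers close. It gives the time, the measured TCP pose, the force, the opening and the grip force at its end, in the units of the state.
- arm.get_state(): the state, without advancing time (a new reading comes with each control period).
- arm.camera(name): name is "scene" or "top" or "wrist"; returns the picture (480x640x3 uint8, red, green, blue); there is no depth.
- arm.camera_params(name): a dict with "intrinsics" (3x3 intrinsics, pixels), "rvec" (rotation vector, rad) and "tvec" (3), from world to camera coordinates, as OpenCV has them. Camera axes: x right, y down, z forward; pixel columns grow to the right and rows downward; lengths in m; the calibration is good to about 2 mm. A picture is of the moment at which its call begins: read the wrist's pose just before it. camera_params takes no time and is no camera call; for the wrist camera it gives the pose at the moment of the call.
- arm.hand_in(): hands the job in; it is judged then, once.
The state is a dict: "time": time; "qpos": joint angles; "dq": joint speeds; "joint_torque": joint torques, N m; "position": TCP position; "tcp_rot": TCP orientation; "contact_force": force on the tool from outside, world axes, zero at the start; "wrist_torque": the same for the moment, N m; "grip_width": finger opening in m; "grasp_force": force on a finger pad.
Only numpy, scipy, OpenCV 4.12 (cv2) and the standard library are available. Lean on these libraries where they do the work, as an engineer would, in place of code of your own. Each camera call takes 0.05 s, during which the arm holds its last target. There are 200 camera calls.

## Task

The square cartridge in the red caddy does not belong with the two round ones: point it out to the overhead camera by bringing the fingertips straight down to about two centimetres above the middle of its top and staying there for a good two seconds, without pointing at the other cartridges. Only then push the toggle on the black switch box all the way over, away from the robot, to log it. Touch only the switch: the caddy, cartridges, battery, cells, tools and jar must not be touched, picked up or shifted.

Things in the scene. Friction and masses are not known exactly. Their poses are not given: they have to be found in the camera images.
- caddy: red plastic caddy, 58 x 154 mm, 35 mm high, open-topped, with three pockets in a row along its y axis at -50, 0 and +50 mm; loose. Origin: centre of its underside
- cart_square: matte grey cartridge of square section, 32 x 32 mm and 60 mm tall, flat top, standing loose in one of the three pockets (which one varies); its foot is 4 mm above the bench, its top 64 mm above the bench. Origin: centre of its underside, z up
- square_top (a point): centre of the square cartridge's top face, z up: the point to point at. The pointing counts while the point midway between the finger pads is within 16 mm of it sideways and no more than 65 mm above it, and nothing is touched
- cart_round: matte grey plain round cartridge, 32 mm diameter, 60 mm tall, standing in another pocket. Origin: centre of its underside
- round_top (a point): centre of the plain round cartridge's top face
- cart_necked: matte grey round cartridge, 32 mm diameter up to 42 mm, with a neck 18 mm in diameter up to its 60 mm height, standing in another pocket. Origin: centre of its underside
- necked_top (a point): centre of the necked cartridge's top face
- switch_box: black switch box fixed to the bench, 85 (x) x 65 (y) x 60 mm high, on a 4 mm thick steel plate 100 mm wide that reaches from 55 mm in front of to 145 mm behind the box's centre. Origin: under the box's centre, at bench level; its own +x points away from the robot, turned up to 0.35 rad either way
- toggle (a joint): angle of the toggle in rad: 0 to 0.12 at the start (leaning about 0.45 rad towards the robot, along the box's -x), 0.9 fully over (leaning 0.45 rad along the box's +x, against a stop); logged above 0.75. It pivots about the box's y axis, 58 mm above the bench at the box's centre, with light friction (about 1.2 N at the tip), and stays where it is left
- toggle_tip (a point): centre of the black ball (18 mm diameter) at the end of the toggle's 9 mm thick steel stem, 50 mm from the pivot; 103 mm above the bench at both ends of its swing, 108 mm in the middle
- battery: bystander: chunky white scooter battery, 90 x 150 mm, 108 mm high with its two terminals, 2.4 kg, loose. Origin: centre of its underside
- brush: bystander: steel terminal brush with a wooden grip, 200 mm long, 42 mm wide, 20 mm high, lying loose along its x axis
- cell_a: bystander: steel round cell, 33 mm diameter, 60 mm tall, standing loose between the caddy and the switch box
- cell_b: bystander: an identical steel round cell, standing loose farther back
- block_cell: bystander: dark steel block cell, 26 x 17.5 x 48 mm, standing loose
- jar: bystander: small closed jar, 50 mm diameter, 60 mm tall, loose
- wrench: bystander: wrench 180 mm long, lying loose along its x axis
There are look-alikes about, which are no part of the job. There is more than one size of the caddy; the job needs the larger. Leave any turquoise look-alike of the cart_necked alone.

How it is judged:
By the outcome, as a careful person would: the job done as asked, in the order asked, and still so for the second after the job is handed in, with the robot touching nothing.
It also fails if it takes over 54 s, if anything falls off the work surface, if the arm or the gripper's body presses on something with over 40 N, if the wrist force passes 120 N, or if a joint passes its speed limit or range.

## Working session

There is one attempt and no reset: what is moved stays moved. The work goes in short steps, Python scripts to look and compute and a tool call to move; the robot and the scene stay as the last step left them, time stands still between calls to the robot, and variables do not carry over. Pictures are saved under pics/ and viewed, at most 10 in all, crops included, and the job is handed in when it is done.

Besides the shell and the picture viewer there is one more tool, called by a JSON object that holds its "api" and its "payload". drive_tool: Moves the arm, as the interface text tells. Its arguments: {"type":"object","properties":{"rows":{"type":"array"},"force":{"type":"number"}},"required":["rows"]}

```bash
mkdir -p pics; cat > h.py <<'E'
import numpy as np, cv2
from station import arm
def cam(n):
    p=arm.camera_params(n); return np.array(p["intrinsics"]),cv2.Rodrigues(np.array(p["rvec"],float))[0],np.array(p["tvec"],float).ravel()
def ray(n,u,v,z,c=None):
    K,R,t=c or cam(n); C=-R.T@t; d=R.T@np.linalg.solve(K,[u,v,1]); return C+d*(z-C[2])/d[2]
def proj(n,P,c=None):
    K,R,t=c or cam(n); q=K@(R@np.array(P)+t); return q[:2]/q[2]
def save(n,f,im=None):
    im=arm.camera(n) if im is None else im; cv2.imwrite(f,im[:,:,::-1]); return im
E
python3 - <<'E'
from h import *
for n in("top","scene"):
    im=save(n,f"pics/{n}.png"); K,R,t=cam(n); print(n,-R.T@t,K[0,0])
print(arm.get_state())
E
```

```text
top [0.39243521 0.06249657 1.61478012] 574.6613916311803
scene [1.32885664 0.51042929 0.89535197] 567.4307471264898
{'time': 0.1, 'qpos': array([-6.71493852e+01,  7.23702256e+00, -2.32170242e+00,  8.05225651e+01,
       -2.57874612e-03,  8.99999104e+01]), 'dq': array([ 0.00366835, -0.07152871,  0.20176761, -0.00843596,  0.13955878,
       -0.02308068]), 'joint_torque': array([ 1.12872891e-03, -4.36902988e+01,  3.53605235e+01,  1.36838856e-02,
        2.17315874e-04, -1.21715672e-06]), 'position': array([ 0.20372867, -0.48348747,  0.24930489]), 'tcp_rot': array([[ 9.21519830e-01,  3.88330855e-01, -5.92429638e-04],
       [ 3.88331304e-01, -9.21518928e-01,  1.28995616e-03],
       [-4.50053461e-05, -1.41877916e-03, -9.99998993e-01]]), 'contact_force': array([-0.9766075 , -0.15257443, -0.24567901]), 'wrist_torque': array([ 0.00877309, -0.024763  ,  0.01460824]), 'grasp_force': 0.0, 'grip_width': 0.08574630120834534}
```

View pics/top.png

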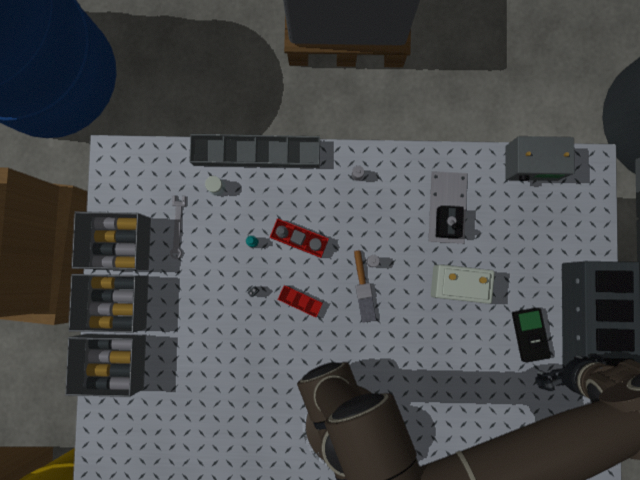

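View pics/scene.png

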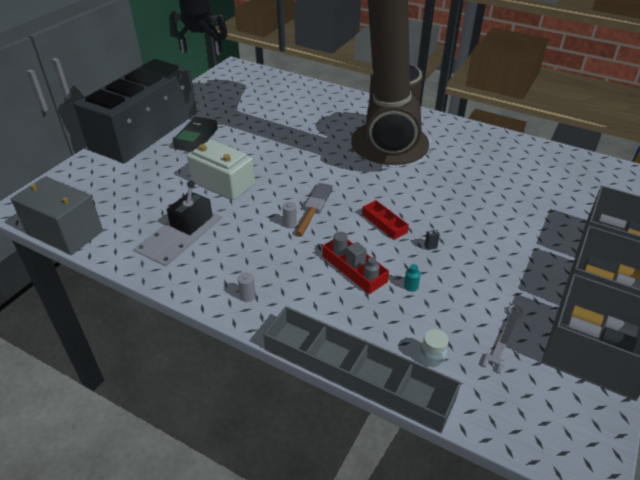

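The top view shows the large red caddy at (299,238) and an empty small one at (301,300). The turquoise look-alike is at (252,241), the switch box at (450,222) and the white battery at (464,284), with cells at (373,261) and (358,172). Candidates for the square cartridge are the tops at (282,231), (299,237) and (315,243). The middle one looks square, so I'll check it in a close crop.

```bash
python3 - <<'E'
from h import *
t=cv2.imread("pics/top.png"); s=cv2.imread("pics/scene.png")
a=cv2.resize(t[210:265,262:337],(400,293),interpolation=cv2.INTER_CUBIC)
b=cv2.resize(s[225:300,310:412],(400,293),interpolation=cv2.INTER_CUBIC)
c=cv2.resize(t[165:250,410:526],(400,293),interpolation=cv2.INTER_CUBIC)
d=cv2.resize(s[170:270,130:267],(400,293),interpolation=cv2.INTER_CUBIC)
cv2.imwrite("pics/crop.png",np.clip(np.vstack([np.hstack([a,b]),np.hstack([c,d])])*1.5,0,255).astype(np.uint8))
for n,uv in dict(l=(282,231),m=(299,237),r=(315,243)).items(): print(n,ray("top",*uv,.064))
hs=cv2.cvtColor(t,cv2.COLOR_BGR2HSV)
m=cv2.inRange(hs,(0,150,60),(8,255,255))|cv2.inRange(hs,(172,150,60),(180,255,255))
for c in cv2.findContours(m,0,2)[0]:
    if cv2.contourArea(c)>100:
        r=cv2.minAreaRect(c); bx=[ray("top",*p,.035)[:2] for p in cv2.boxPoints(r)]
        print(r,np.mean(bx,0),[np.linalg.norm(bx[i]-bx[i-1]).round(3) for i in(0,1)], np.round(bx,3).tolist())
E
```

```text
l [0.53039831 0.18576347 0.064     ]
m [0.51491466 0.13929606 0.064     ]
r [0.49941682 0.09563943 0.064     ]
((299.8258056640625, 300.812255859375), (42.52324676513672, 15.981890678405762), 25.34617805480957) [0.34214011 0.13475278] [np.float64(0.116), np.float64(0.044)] [[0.346, 0.197], [0.386, 0.179], [0.338, 0.073], [0.299, 0.091]]
((298.69635009765625, 237.50161743164062), (55.232418060302734, 20.722732543945312), 21.501436233520508) [0.51588203 0.14166112] [np.float64(0.153), np.float64(0.057)] [[0.516, 0.223], [0.57, 0.203], [0.516, 0.06], [0.462, 0.08]]
```

View pics/crop.png

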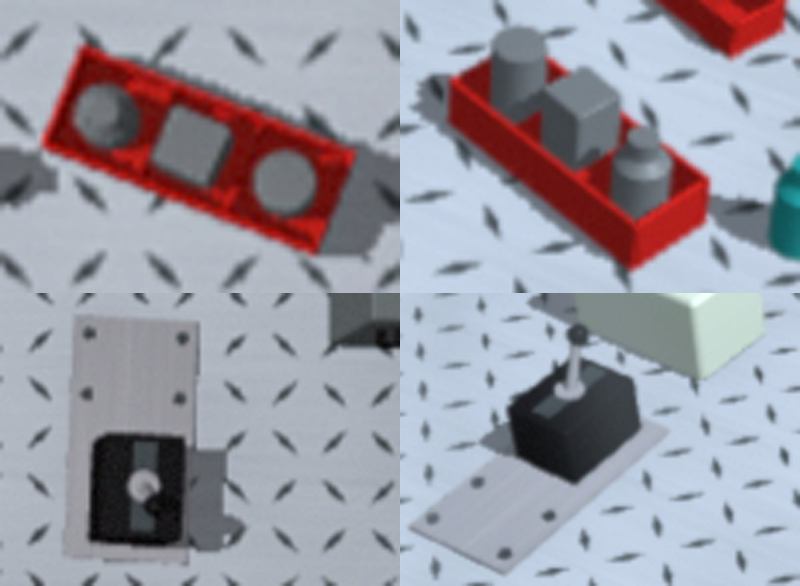

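The crop confirms the choice: the middle cartridge is square, the left one (in the top view) is necked and the right one is plain round. The toggle leans towards the robot. Next I'll measure the switch and cross-check the square top in the scene view.

```bash
python3 - <<'E'
from h import *
t=cv2.imread("pics/top.png")
print("sq top/scene",ray("top",298.2,237.2,.064),ray("scene",356.4,248.5,.064))
k=.29
C=[ray("top",410+k*x,165+k*y,.004)[:2] for x,y in((78,22),(199,29),(188,270),(64,262))]
print("plate",np.round(C,3).tolist(),[np.linalg.norm(C[i]-C[i-1]).round(3) for i in range(4)])
x=(C[0]+C[1]-C[2]-C[3]); x/=np.linalg.norm(x); print("dir",x,np.degrees(np.arctan2(x[1],x[0])))
print("box centre from plate",np.mean(C,0)-.045*x)
m=cv2.inRange(t.max(2)[195:245,430:470],0,45); c=max(cv2.findContours(m,0,2)[0],key=cv2.contourArea); r=cv2.minAreaRect(c+np.array([430,195])); b=[ray("top",*p,.06)[:2] for p in cv2.boxPoints(r)]
print("box",r,np.mean(b,0),[np.linalg.norm(b[i]-b[i-1]).round(3) for i in range(2)])
e=b[0]-b[1]; f=b[1]-b[2]; print(np.degrees(np.arctan2(e[1],e[0])),np.degrees(np.arctan2(f[1],f[0])))
print("ball",ray("top",455.8,225.9,.103),ray("scene",190.6,184.3,.103))
print("battery", [ray("top",*p,.1)[:2].round(3).tolist() for p in((437,265),(493,268),(490,301),(434,298))])
print("start TCP R", arm.get_state()["tcp_rot"].round(3).tolist())
E
```

```text
sq top/scene [0.51433217 0.14145188 0.064     ] [0.51554381 0.14606374 0.064     ]
plate [[0.713, -0.232], [0.708, -0.331], [0.51, -0.322], [0.515, -0.221]] [np.float64(0.198), np.float64(0.099), np.float64(0.198), np.float64(0.101)]
dir [ 0.99881729 -0.04862113] -2.7868841918533613
box centre from plate [ 0.56668511 -0.27427556]
box ((449.5, 222.0), (32.0, 27.0), 90.0) [ 0.56349752 -0.26788654] [np.float64(0.087), np.float64(0.073)]
90.99688973785521 0.051508507224530764
ball [ 0.54864378 -0.27533997  0.103     ] [ 0.5467753  -0.27010648  0.103     ]
battery [[0.445, -0.227], [0.44, -0.374], [0.353, -0.365], [0.358, -0.219]]
start TCP R [[0.922, 0.388, -0.001], [0.388, -0.922, 0.001], [-0.0, -0.001, -1.0]]
```

The measurements agree: the square top is at (0.515, 0.143), the ball at (0.548, -0.273) and the box at (0.566, -0.274) with yaw about -3°. The plate comes out at 198x100 mm, as specified. Now I'll move high up, closing the hand on the way.

{"api": "drive_tool", "payload": {"rows": [30,-26,0,0,0,2,1,60,-52,0,0,0,4,1,90,-78,0,0,0,6,1,120,-104,0,0,0,8,1,150,-130,0,0,0,10,1], "force": 20}}

```text
time: 0.6
position: [0.2918, -0.3042, 0.2496]
tcp_rot: [[0.975, 0.22, -0.0], [0.22, -0.975, 0.0], [-0.0, -0.001, -1.0]]
contact_force: [1.0, -0.2, 0.5]
grip_width: 0.0124
grasp_force: 0.0
```

```bash
cat > d.py <<'E'
import sys
from h import *
s=arm.get_state(); R=np.array(s["tcp_rot"]); p=np.array(s["position"])
print(s["time"],p.round(4),"yaw",np.degrees(np.arctan2(R[1,0],R[0,0])).round(2),"q",np.round(s["qpos"],1),"F",np.round(s["contact_force"],2),s["grip_width"])
print("tool-axis shift mm",(R.T@(np.array([float(a) for a in sys.argv[1:4]])-p)*1000).round(1))
E
python3 d.py .515 .143 .25
```

```text
0.6 [ 0.2918 -0.3042  0.2496] yaw 12.73 q [-46.2  -4.  -13.8  80.1   0.  121.1] F [ 0.96 -0.24  0.49] 0.012406327357200535
tool-axis shift mm [ 3.163e+02 -3.870e+02 -2.000e-01]
```

{"api": "drive_tool", "payload": {"rows": [28,-34,0,0,0,-4,1,56,-68,0,0,0,-8,1,84,-102,0,0,0,-12,1,112,-136,0,0,0,-16,1,140,-170,0,0,0,-20,1]}}

```text
time: 1.1
position: [0.3905, -0.1071, 0.2499]
tcp_rot: [[0.839, 0.545, 0.0], [0.545, -0.839, -0.0], [-0.0, 0.0, -1.0]]
contact_force: [0.7, -1.5, 0.2]
grip_width: -0.0002
grasp_force: 0.0
```

```bash
python3 d.py .515 .143 .25
```

```text
1.1 [ 0.3905 -0.1071  0.2499] yaw 33.01 q [-15.3  -5.8 -15.5  80.3  -0.  131.7] F [ 0.69 -1.49  0.24] -0.00022565132013931908
tool-axis shift mm [ 2.406e+02 -1.419e+02 -1.000e-01]
```

{"api": "drive_tool", "payload": {"rows": [40,-24,0,0,0,-3,1,80,-48,0,0,0,-6,1,120,-72,0,0,0,-9,1,160,-96,0,0,0,-12,1,190,-112,0,0,0,-12,1]}}

```text
time: 1.6
position: [0.4896, 0.0909, 0.2495]
tcp_rot: [[0.707, 0.707, -0.001], [0.707, -0.707, 0.0], [-0.0, -0.001, -1.0]]
contact_force: [0.6, -0.7, 0.4]
grip_width: -0.0001
grasp_force: 0.0
```

{"api": "drive_tool", "payload": {"rows": [0,0,0,0,0,0,1,0,0,0,0,0,0,1,0,0,0,0,0,0,1]}}

```text
time: 1.9
position: [0.4887, 0.0877, 0.2498]
tcp_rot: [[0.709, 0.705, -0.001], [0.705, -0.709, -0.0], [-0.001, -0.0, -1.0]]
contact_force: [-0.5, 0.1, 0.0]
grip_width: 0.0001
grasp_force: 0.0
```

```bash
python3 d.py .515 .143 .25
```

```text
1.9 [0.4887 0.0877 0.2498] yaw 44.82 q [ 10.2   4.2  -5.7  80.2  -0.  145.4] F [-0.48  0.11  0.04] 7.892104028867828e-05
tool-axis shift mm [ 57.7 -20.7  -0.3]
```

{"api": "drive_tool", "payload": {"rows": [29,-10,0,0,0,0,1,58,-21,0,0,0,0,1,58,-21,0,0,0,0,1,58,-21,0,0,0,0,1,58,-21,0,0,0,0,1]}}

```text
time: 2.4
position: [0.515, 0.1428, 0.2502]
tcp_rot: [[0.71, 0.704, -0.0], [0.704, -0.71, -0.0], [-0.0, 0.0, -1.0]]
contact_force: [-0.2, -0.2, -0.3]
grip_width: 0.0
grasp_force: 0.0
```

```bash
python3 d.py .515 .143 .108; python3 - <<'E'
from h import *
c=cam("wrist"); im=save("wrist","pics/w1.png")
print("square/round/necked expected px",proj("wrist",[.515,.143,.064],c),proj("wrist",[.498,.096,.064],c),proj("wrist",[.531,.190,.064],c))
np.savez("wc.npz",K=c[0],R=c[1],t=c[2])
E
```

```text
2.4 [0.515  0.1428 0.2502] yaw 44.77 q [ 15.5   8.2  -1.   80.7  -0.  150.7] F [-0.21 -0.17 -0.29] 1.888913811778936e-05
tool-axis shift mm [ 2.000e-01 -1.000e-01  1.422e+02]
square/round/necked expected px [313.22148845 219.49797074] [336.43289263 266.85998703] [286.98174089 168.47146098]
```

View pics/w1.png

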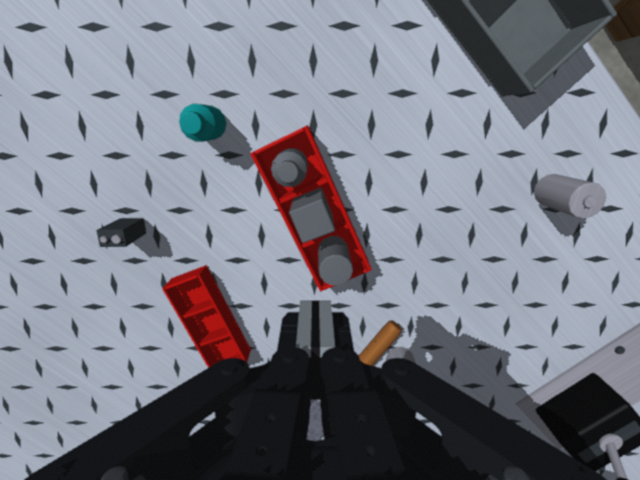

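The wrist view shows the square top at about (312,217), against (313,219) predicted, so the position holds. The round one is at (335,265) and the necked one at (289,168). I'll descend straight down to TCP z 0.106, which puts the tips about 23 mm above the top.

{"api": "drive_tool", "payload": {"rows": [0,0,35,0,0,0,1,0,0,70,0,0,0,1,0,0,100,0,0,0,1,0,0,125,0,0,0,1,0,0,136,0,0,0,1]}}

```text
time: 2.95
position: [0.5139, 0.1428, 0.1118]
tcp_rot: [[0.71, 0.704, -0.003], [0.704, -0.71, -0.001], [-0.003, -0.002, -1.0]]
contact_force: [-0.6, 0.4, -0.6]
grip_width: 0.0002
grasp_force: 0.0
```

{"api": "drive_tool", "payload": {"rows": [0,0,3,0,0,0,1,0,0,6,0,0,0,1,0,0,7,0,0,0,1,0,0,7,0,0,0,1,0,0,7,0,0,0,1]}}

```text
time: 3.45
position: [0.5159, 0.1442, 0.1078]
tcp_rot: [[0.709, 0.705, 0.001], [0.705, -0.709, 0.0], [0.001, 0.001, -1.0]]
contact_force: [0.2, -1.1, -0.0]
grip_width: -0.0002
grasp_force: 0.0
```

{"api": "drive_tool", "payload": {"rows": [0,0,0,0,0,0,1,0,0,0,0,0,0,1,0,0,0,0,0,0,1,0,0,0,0,0,0,1,0,0,0,0,0,0,1]}}

```text
time: 3.95
position: [0.5155, 0.1441, 0.107]
tcp_rot: [[0.709, 0.705, -0.0], [0.705, -0.709, 0.0], [-0.0, -0.0, -1.0]]
contact_force: [0.5, -0.4, -0.1]
grip_width: 0.0002
grasp_force: 0.0
```

```bash
python3 - <<'E'
from h import *
im=save("scene","/tmp/s.png"); a=cv2.resize(im[170:310,290:430],(560,560),interpolation=cv2.INTER_CUBIC); save("","pics/point.png",a)
E
```

```text
(no output)
```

View pics/point.png

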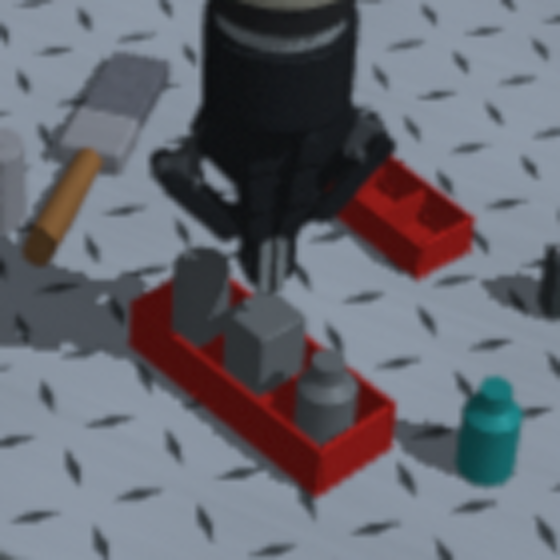

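The crop shows the closed fingertips (272,288) just above the square top (265,310), with nothing touched. I'll hold there for another 2.5 s or so.

{"api": "drive_tool", "payload": {"rows": [0,0,0,0,0,0,1,0,0,0,0,0,0,1,0,0,0,0,0,0,1,0,0,0,0,0,0,1,0,0,0,0,0,0,1]}}

```text
time: 4.5
position: [0.5155, 0.1441, 0.107]
tcp_rot: [[0.709, 0.705, 0.0], [0.705, -0.709, -0.0], [0.0, 0.0, -1.0]]
contact_force: [0.1, 0.1, 0.4]
grip_width: 0.0003
grasp_force: 0.0
```

{"api": "drive_tool", "payload": {"rows": [0,0,0,0,0,0,1,0,0,0,0,0,0,1,0,0,0,0,0,0,1,0,0,0,0,0,0,1,0,0,0,0,0,0,1]}}

```text
time: 5.0
position: [0.5155, 0.1441, 0.107]
tcp_rot: [[0.709, 0.705, -0.0], [0.705, -0.709, -0.0], [-0.0, -0.0, -1.0]]
contact_force: [0.5, -1.0, -0.4]
grip_width: 0.0
grasp_force: 0.0
```

{"api": "drive_tool", "payload": {"rows": [0,0,0,0,0,0,1,0,0,0,0,0,0,1,0,0,0,0,0,0,1,0,0,0,0,0,0,1,0,0,0,0,0,0,1]}}

```text
time: 5.5
position: [0.5155, 0.1441, 0.107]
tcp_rot: [[0.709, 0.705, -0.0], [0.705, -0.709, -0.0], [-0.0, -0.0, -1.0]]
contact_force: [0.2, 0.8, 0.1]
grip_width: -0.0001
grasp_force: 0.0
```

{"api": "drive_tool", "payload": {"rows": [0,0,0,0,0,0,1,0,0,0,0,0,0,1,0,0,0,0,0,0,1,0,0,0,0,0,0,1,0,0,0,0,0,0,1]}}

```text
time: 6.0
position: [0.5155, 0.1441, 0.107]
tcp_rot: [[0.709, 0.705, 0.0], [0.705, -0.709, 0.0], [0.0, 0.0, -1.0]]
contact_force: [-0.3, 1.0, -0.2]
grip_width: 0.0002
grasp_force: 0.0
```

{"api": "drive_tool", "payload": {"rows": [0,0,0,0,0,0,1,0,0,0,0,0,0,1,0,0,0,0,0,0,1,0,0,0,0,0,0,1,0,0,0,0,0,0,1]}}

```text
time: 6.5
position: [0.5155, 0.1441, 0.107]
tcp_rot: [[0.709, 0.705, 0.0], [0.705, -0.709, -0.0], [0.0, 0.0, -1.0]]
contact_force: [-0.1, -0.2, 0.6]
grip_width: 0.0001
grasp_force: 0.0
```

{"api": "drive_tool", "payload": {"rows": [0,0,-25,0,0,0,1,0,0,-60,0,0,0,1,0,0,-100,0,0,0,1,0,0,-130,0,0,0,1,0,0,-143,0,0,0,1]}}

```text
time: 7.0
position: [0.5164, 0.1443, 0.2532]
tcp_rot: [[0.709, 0.705, 0.004], [0.705, -0.709, 0.001], [0.004, 0.002, -1.0]]
contact_force: [1.7, 0.4, -0.2]
grip_width: -0.0002
grasp_force: 0.0
```

```bash
python3 d.py .505 -.271 .25
```

```text
7.0 [0.5164 0.1443 0.2532] yaw 44.85 q [ 15.6   8.2  -0.7  80.8   0.  150.8] F [ 1.73  0.41 -0.21] -0.00023362293680183598
tool-axis shift mm [-301.   286.4    2.6]
```

{"api": "drive_tool", "payload": {"rows": [-30,28,0,0,0,4,1,-60,56,0,0,0,8,1,-90,84,0,0,0,12,1,-120,112,0,0,0,16,1,-150,140,0,0,0,20,1]}}

```text
time: 7.5
position: [0.5073, -0.0624, 0.2489]
tcp_rot: [[0.908, 0.418, -0.001], [0.418, -0.908, 0.0], [-0.001, -0.001, -1.0]]
contact_force: [0.9, -0.2, -0.3]
grip_width: 0.0002
grasp_force: 0.0
```

```bash
python3 d.py .5 -.272 .25
```

```text
7.5 [ 0.5073 -0.0624  0.2489] yaw 24.7 q [ -7.    5.8  -4.   80.3  -0.  148.3] F [ 0.92 -0.23 -0.29] 0.00022566370973417169
tool-axis shift mm [-94.2 187.3  -1.1]
```

{"api": "drive_tool", "payload": {"rows": [-20,40,0,0,0,7,1,-40,80,0,0,0,14,1,-60,120,0,0,0,21,1,-80,160,0,0,0,28,1,-93,184,0,0,0,28,1]}}

```text
time: 8.0
position: [0.5001, -0.2698, 0.2485]
tcp_rot: [[0.998, -0.06, -0.002], [-0.06, -0.998, 0.0], [-0.002, -0.0, -1.0]]
contact_force: [0.6, 0.5, 1.0]
grip_width: -0.0002
grasp_force: 0.0
```

{"api": "drive_tool", "payload": {"rows": [0,0,0,0,0,0,1,0,0,0,0,0,0,1,0,0,0,0,0,0,1]}}

```text
time: 8.3
position: [0.5007, -0.2661, 0.2494]
tcp_rot: [[0.999, -0.054, -0.001], [-0.054, -0.999, 0.001], [-0.001, -0.001, -1.0]]
contact_force: [-0.8, 0.3, 0.1]
grip_width: 0.0001
grasp_force: 0.0
```

```bash
python3 d.py .5 -.272 .108;  python3 - <<'E'
from h import *
c=cam("wrist"); im=save("wrist","pics/w2.png")
print("ball px",proj("wrist",[.548,-.273,.103],c),"pivot",proj("wrist",[.566,-.274,.06],c))
np.savez("wc.npz",K=c[0],R=c[1],t=c[2])
E
```

```text
8.3 [ 0.5007 -0.2661  0.2494] yaw -3.1 q [-28.   11.9   3.2  81.4   0.  155.1] F [-0.79  0.26  0.14] 0.00013437005707997847
tool-axis shift mm [ -0.3   6.  141.4]
ball px [319.33247464 172.56067999] pivot [318.91159095 143.71063062]
```

View pics/w2.png

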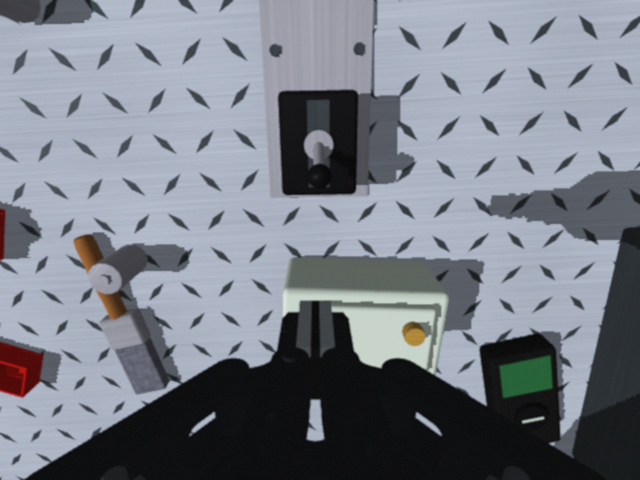

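The wrist view puts the ball at (319,176), against (319,173) predicted, with the collar at (318,144) and yaw aligned with the box. I'll descend in the gap between the battery and the toggle.

{"api": "drive_tool", "payload": {"rows": [-2,6,35,0,0,0,1,-2,6,70,0,0,0,1,-2,6,105,0,0,0,1,-2,6,130,0,0,0,1,-2,6,140,0,0,0,1]}}

```text
time: 8.85
position: [0.4973, -0.2709, 0.1074]
tcp_rot: [[0.999, -0.053, -0.003], [-0.053, -0.999, 0.002], [-0.004, -0.002, -1.0]]
contact_force: [-0.4, -0.9, -0.2]
grip_width: -0.0001
grasp_force: 0.0
```

{"api": "drive_tool", "payload": {"rows": [0,0,0,0,0,0,1,0,0,0,0,0,0,1,4,0,0,0,0,0,1,8,0,0,0,0,0,1,12,0,0,0,0,0,1]}}

```text
time: 9.35
position: [0.5114, -0.2739, 0.111]
tcp_rot: [[0.998, -0.055, 0.002], [-0.055, -0.998, -0.001], [0.002, 0.001, -1.0]]
contact_force: [0.3, 0.9, -0.5]
grip_width: 0.0004
grasp_force: 0.0
```

{"api": "drive_tool", "payload": {"rows": [4,0,0,0,0,0,1,8,0,0,0,0,0,1,12,0,0,0,0,0,1,16,0,0,0,0,0,1,20,0,0,0,0,0,1]}}

```text
time: 9.85
position: [0.5302, -0.2746, 0.11]
tcp_rot: [[0.998, -0.055, -0.001], [-0.055, -0.998, 0.0], [-0.001, -0.0, -1.0]]
contact_force: [-2.4, 0.5, 2.1]
grip_width: 0.0001
grasp_force: 1.3
```

{"api": "drive_tool", "payload": {"rows": [4,0,0,0,0,0,1,8,0,0,0,0,0,1,12,0,0,0,0,0,1,16,0,0,0,0,0,1,20,0,0,0,0,0,1]}}

```text
time: 10.35
position: [0.5508, -0.2758, 0.11]
tcp_rot: [[0.998, -0.055, 0.0], [-0.055, -0.998, 0.0], [0.0, -0.0, -1.0]]
contact_force: [-1.7, -1.0, 0.8]
grip_width: 0.0002
grasp_force: 0.7
```

```bash
python3 d.py .568 -.274 .108
```

```text
10.35 [ 0.5508 -0.2758  0.11  ] yaw -3.15 q [-26.6  18.8  -5.3  65.9   0.  156.6] F [-1.68 -0.97  0.81] 0.00018912388581565593
tool-axis shift mm [17.1 -2.7  2. ]
```

Contact is light, about 2 N, so the toggle is swinging. I'll push on in small steps until it meets the stop.

{"api": "drive_tool", "payload": {"rows": [4,0,0,0,0,0,1,8,0,0,0,0,0,1,11,0,0,0,0,0,1,13,0,0,0,0,0,1,14,0,0,0,0,0,1]}}

```text
time: 10.85
position: [0.5644, -0.2765, 0.1096]
tcp_rot: [[0.998, -0.055, -0.001], [-0.055, -0.998, 0.0], [-0.001, -0.0, -1.0]]
contact_force: [-0.8, -0.0, -0.6]
grip_width: 0.0001
grasp_force: 0.8
```

{"api": "drive_tool", "payload": {"rows": [1,0,0,0,0,0,1,2,0,0,0,0,0,1,2,0,0,0,0,0,1]}}

```text
time: 11.15
position: [0.5662, -0.2766, 0.11]
tcp_rot: [[0.998, -0.055, -0.0], [-0.055, -0.998, -0.0], [-0.0, 0.0, -1.0]]
contact_force: [-3.1, 0.4, -1.5]
grip_width: 0.0002
grasp_force: 0.9
```

{"api": "drive_tool", "payload": {"rows": [1,0,0,0,0,0,1,2,0,0,0,0,0,1,2,0,0,0,0,0,1]}}

```text
time: 11.45
position: [0.5666, -0.2766, 0.1098]
tcp_rot: [[0.998, -0.055, -0.003], [-0.055, -0.998, 0.0], [-0.003, 0.0, -1.0]]
contact_force: [-8.5, -0.1, 1.5]
grip_width: -0.0001
grasp_force: 4.0
```

{"api": "drive_tool", "payload": {"rows": [1,0,0,0,0,0,1,1,0,0,0,0,0,1]}}

```text
time: 11.65
position: [0.5668, -0.2767, 0.1098]
tcp_rot: [[0.998, -0.056, -0.005], [-0.056, -0.998, 0.0], [-0.005, 0.0, -1.0]]
contact_force: [-12.1, 0.5, 3.5]
grip_width: -0.0001
grasp_force: 5.5
```

The force climbed to 12 N with almost no further travel, so the toggle is against its stop. I'll back off, rise and check.

{"api": "drive_tool", "payload": {"rows": [-10,0,0,0,0,0,1,-30,0,0,0,0,0,1,-45,0,0,0,0,0,1,-60,0,0,0,0,0,1,-60,0,0,0,0,0,1]}}

```text
time: 12.15
position: [0.5086, -0.2735, 0.1108]
tcp_rot: [[0.998, -0.056, 0.001], [-0.056, -0.998, -0.0], [0.001, 0.0, -1.0]]
contact_force: [-1.0, -1.3, 0.8]
grip_width: 0.0001
grasp_force: 0.0
```

{"api": "drive_tool", "payload": {"rows": [0,0,-35,0,0,0,1,0,0,-80,0,0,0,1,0,0,-120,0,0,0,1,0,0,-140,0,0,0,1,0,0,-140,0,0,0,1]}}

```text
time: 12.65
position: [0.5117, -0.2743, 0.2543]
tcp_rot: [[0.998, -0.055, 0.008], [-0.055, -0.998, -0.004], [0.008, 0.003, -1.0]]
contact_force: [0.2, -0.5, 0.6]
grip_width: -0.0001
grasp_force: 0.0
```

```bash
python3 d.py .5 -.272 .25;  python3 - <<'E'
from h import *
c=cam("wrist"); w=save("wrist","/tmp/w3.png"); s=save("scene","/tmp/s3.png")
print("ball px at 0.45 fwd",proj("wrist",[.588,-.275,.103],c))
save("","pics/end.png",np.hstack([cv2.resize(w[60:260,200:440],(400,333)),cv2.resize(s[150:310,110:430],(400,200)).__class__((333,400,3),np.uint8)*0+np.vstack([cv2.resize(s[150:310,110:430],(400,200)),np.zeros((133,400,3),np.uint8)])]))
o=cv2.imread("pics/scene.png")[:,:,::-1]
d=(cv2.absdiff(o,s).max(2)>40).astype(np.uint8); d[:140]=0
print([cv2.boundingRect(k) for k in cv2.findContours(d,0,2)[0] if cv2.contourArea(k)>8])
E
```

```text
12.65 [ 0.5117 -0.2743  0.2543] yaw -3.14 q [-28.2  13.    5.2  81.7   0.  154.9] F [ 0.25 -0.54  0.58] -5.224900800486922e-05
tool-axis shift mm [-11.9  -1.7   4.2]
ball px at 0.45 fwd [307.9438956 133.6925902]
[(157, 214, 5, 4), (188, 192, 4, 7), (175, 190, 12, 11), (187, 181, 8, 7), (382, 161, 35, 9), (64, 149, 90, 39), (426, 140, 21, 11), (402, 140, 13, 11), (273, 140, 108, 32)]
```

View pics/end.png

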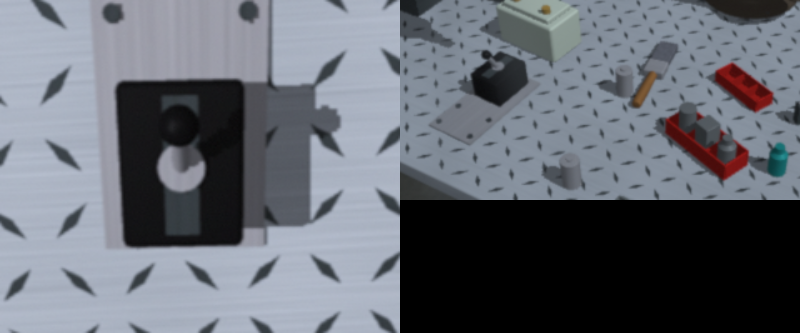

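The ball is now on the far side, at crop (178,125), which is wrist pixel (307,135) against (308,134) predicted for fully over. The only changes in the scene view are the toggle, the arm and its shadow.

```bash
python3 -c "
from station import arm
print(arm.hand_in())"
```

```text
the job is handed in; nothing more can be done
None
```

I pointed at the square cartridge (the middle pocket) for about 3.5 s, then pushed the toggle fully over to its stop; nothing else was touched, and I handed the job in at about 12.8 s (the hand-in gave no verdict).

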